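# Put the mixed-up desk bottles back in their own holders

## Task

The three small bottles on the blood collection desk stand in each other's holders: put the blue-capped brown vial in the blue holder, the white-capped brown vial in the green holder and the white dropper bottle in the yellow holder, each standing upright in the socket. A socket takes only one bottle, so let one of them wait in the empty black holder on the way, and leave that one empty again at the end. Keep the bottles upright throughout and do not disturb the stapler, the stamp or the label roll.

Things in the scene. Friction and masses are not known exactly. Their poses are not given: they have to be found in the camera images.
- blue_cap_vial: Small brown glass vial with a BLUE cap and a red and white label, 22 mm diameter, 53 mm tall, about 30 g, standing upright. Origin: centre of its underside; z up along its axis. Grasp across the brown body, 20 to 44 mm above the origin.
- white_cap_vial: Small brown glass vial with a pale grey-WHITE cap and a blue-striped white label, 22 mm diameter, 53 mm tall, about 30 g, standing upright. Origin: centre of its underside; z up along its axis. Grasp across the brown body, 20 to 44 mm above the origin.
- dropper: Small WHITE plastic dropper bottle with a blue tapering dropper cap, 24 mm diameter, 60 mm tall, about 20 g, standing upright. Origin: centre of its underside; z up along its axis. Grasp across the white body, 15 to 32 mm above the origin; above that it tapers.
- blue_holder: Flat square BLUE plastic holder fixed on the desk, 80 x 80 x 14 mm, with one shallow round socket of 42 mm diameter in its middle; the socket's floor is 8 mm above the desk and its rim 14 mm, so it takes one bottle only. Origin: centre of the underside, below the middle of the socket; z up. Place of the blue-capped vial.
- green_holder: Flat square GREEN plastic holder fixed on the desk, 80 x 80 x 14 mm, with one shallow round socket of 42 mm diameter in its middle; the socket's floor is 8 mm above the desk and its rim 14 mm, so it takes one bottle only. Origin: centre of the underside, below the middle of the socket; z up. Place of the white-capped vial.
- yellow_holder: Flat square YELLOW plastic holder fixed on the desk, 80 x 80 x 14 mm, with one shallow round socket of 42 mm diameter in its middle; the socket's floor is 8 mm above the desk and its rim 14 mm, so it takes one bottle only. Origin: centre of the underside, below the middle of the socket; z up. Place of the white dropper bottle.
- black_holder: Flat square BLACK plastic holder fixed on the desk, 80 x 80 x 14 mm, with one shallow round socket of 42 mm diameter in its middle; the socket's floor is 8 mm above the desk and its rim 14 mm, so it takes one bottle only. Origin: centre of the underside, below the middle of the socket; z up. The spare one, empty at the start and at the end.
- stapler: Black stapler, 128 x 36 mm, 47 mm tall, lying loose in the middle of the work, its length roughly along world x. Origin: centre of its underside; its own y is its length. Not part of the work: leave it where it is.
- stamp: Brown wooden hand stamp with a turned knob, 46 x 27 mm, 70 mm tall, standing loose at the right. Origin: centre of its underside. Not part of the work: leave it where it is.
- label_roll: Roll of white labels lying flat and loose at the left, 68 mm diameter, 26 mm tall, with a hole in the middle. Origin: centre of its underside. Not part of the work: leave it where it is.
Mind the look-alikes: they are no part of the job. What is shaped like the black_holder but orange is not meant.

How it is judged:
By the outcome, as a careful person would: the job done as asked, in the order asked, and still so for the second after the job is handed in, with the robot touching nothing.
It also fails if it takes over 93 s, if anything falls off the work surface, if the arm or the gripper's body presses on something with over 40 N, if the wrist force passes 120 N, or if a joint passes its speed limit or range.

## Robot

A 6-joint arm with a two-finger parallel gripper is mounted at the origin on a cart in front of the work surface, level with it; the furniture and walls round the work are solid. World frame = base frame: x ahead of the robot, y to its left, z up, the work surface at z = 0. Lengths are in m, angles in rad, forces in N, time in s.
With the tool pointing down it reaches from about 0.275 to 0.825 m from the base axis. Payload 4.9 kg.
Tool frame: the origin (TCP) lies midway between the tips of the shut fingers; the grasp point (between the pads) lies 19 mm behind it (grip_point_offset is the distance from the TCP to the grasp point, in m); z points along the fingers, y is the line along which they close (so a half turn about z gives the same grasp; the last joint's range is limited). The gripper opens to 85 mm and grips with 20 to 120 N. Pads are 22 mm wide; open, the fingers measure 114 mm over their backs; the gripper's body (76 mm by 85 mm) begins 54 mm behind the grasp point. The pads swing forward as they close: fully open they stand 13 mm farther back than shut.
Start: joints at [1.051, 0.326, -0.193, 1.052, 0, 1.437], TCP at [0.207, 0.51, 0.231] pointing down, gripper open.
Joint ranges: [-2.65, 2.65], [-0.97, 1.79], [-1.3, 1.35], [-1.93, 2.1], [-1.47, 1.37], [-3.14, 3.14]. Speed limits (rad/s): [2.57, 2.57, 3.14, 3.14, 3.14, 3.14].

## Interface

Orientations are given as a rotation vector (axis times angle).
In Python, from cell import * gives the robot as it stands. Calls block until the motion is done:
- movep(position, orientation): joint-space move of the TCP to a pose.
- move_l(position, velocity=0.15, rot=None, until_force=None): straight line of the TCP; rot=None keeps the orientation; velocity is the mean speed in m/s. With until_force (N) it stops when the force on the tool has changed by that much, and returns True; else False.
- set_joints(angles): joint-space move.
- let_go() and grab(newtons=None): open the fingers fully, or close them until they stop; newtons is the grip in N (None keeps the last).
- sleep(seconds).
- ik(position, orientation): joint angles nearest the present ones, or None.
- get_state(): the state.
- grab_frame(name): name is "scene" or "top"; returns a dict with "img" (400x640x3 uint8, red, green, blue), "fx", "fy", "cx", "cy" (pixels), "cam_to_world" (4x4, takes a point from camera to world coordinates). Camera axes: x right, y down, z forward; pixel columns grow to the right and rows downward; lengths in m; the calibration is good to about 2 mm. A picture is of the moment at which its call begins. There is no depth.
A pose or a line that the arm cannot do raises MotionError and nothing moves.
- sign_off(): hands the job in; it is judged then, once.
Trained networks look in the newest picture that a camera, given by its name, has taken for a name from the list of things; names that differ only in an ending like _2 or _b are one class to them, and where a whole thing is asked for, a point or a joint stands for the part that bears it (a point fixed in the world has none). Each returns a list of dicts, best first, with "score" (0 to 1); they miss things now and then, are a little off and sometimes report something else, mostly with a low value. They report only what shows in the picture. A call takes as long as a camera call. They do not tell look-alikes from the thing itself.
- spot_in(camera, name): "centre" ([column, row] in pixels, amid what is visible of it).
- silhouettes(camera, name): "mask" (400x640 bool, what is visible of it) and "centre" ([column, row] in pixels, amid what is visible of it).
- tip_of(camera, name): "centre" ([column, row] in pixels: a listed point, or the origin of a listed thing).
The state is a dict: "clock": time; "q": joint angles; "joint_velocities": joint speeds; "tau": joint torques, N m; "position": TCP position; "eef_rot": TCP orientation; "contact_force": force on the tool from outside, world axes, zero at the start; "wrist_torque": the same for the moment, N m; "finger_gap": opening from 0.0 (shut) to 1.0 (fully open); "grasp_force": force on a finger pad.
Only numpy, scipy, OpenCV 4.12 (cv2) and the standard library are available. Lean on these libraries where they do the work, as an engineer would, in place of code of your own. Each camera call takes 0.05 s, during which the arm holds its last target. There are 200 camera calls.

## Working session

There is one attempt and no reset: what is moved stays moved. The work goes in short steps, each a Python script; the robot and the scene stay as the last script left them, time stands still between calls to the robot, and variables do not carry over. Pictures are saved under pics/ and viewed, at most 14 in all, crops included, and the job is handed in when it is done.

```bash
mkdir -p pics; ls
cat > h.py <<'E'
from cell import *
import numpy as np, cv2
def px2w(f,uv,z):
    M=np.array(f["cam_to_world"]); d=M[:3,:3]@np.array([(uv[0]-f["cx"])/f["fx"],(uv[1]-f["cy"])/f["fy"],1])
    o=M[:3,3]; return o+d*(z-o[2])/d[2]
def w2px(f,p):
    c=np.linalg.inv(np.array(f["cam_to_world"]))@np.r_[p,1]
    return np.array([f["fx"]*c[0]/c[2]+f["cx"],f["fy"]*c[1]/c[2]+f["cy"]])
def save(n,img): cv2.imwrite("pics/"+n,np.ascontiguousarray(img[:,:,::-1]))
E
python3 - <<'E'
from h import *
np.set_printoptions(precision=3,suppress=True)
F={}
for c in("top","scene"):
    f=F[c]=grab_frame(c); save(c+"0.png",f["img"]); print(c,f["fx"],np.array(f["cam_to_world"]))
hz=dict(blue_holder=.014,green_holder=.014,yellow_holder=.014,black_holder=.014)
for c in("top","scene"):
  for n in ["blue_holder","green_holder","yellow_holder","black_holder","blue_cap_vial","white_cap_vial","dropper","stapler","stamp","label_roll"]:
    for r in tip_of(c,n)[:4]:
        z=0 if n.endswith("holder") or n in("stapler","stamp","label_roll") else .008
        print(c,n,round(r["score"],2),np.round(r["centre"],1),px2w(F[c],r["centre"],z))
print(get_state())
E
```

```text
pics
top 446.98354232379234 [[-0.011 -0.982  0.186  0.319]
 [-1.     0.011 -0.002  0.124]
 [-0.    -0.186 -0.983  1.245]
 [ 0.     0.     0.     1.   ]]
scene 504.78390746618135 [[ 0.827 -0.215  0.52  -0.108]
 [-0.562 -0.357  0.746 -0.819]
 [ 0.025 -0.909 -0.416  0.552]
 [ 0.     0.     0.     1.   ]]
top blue_holder 0.98 [271.9 168.6] [0.631 0.255 0.   ]
top green_holder 0.62 [364.1 170. ] [ 0.624 -0.009  0.   ]
top green_holder 0.29 [379.2 226.8] [ 0.461 -0.046  0.   ]
top yellow_holder 0.7 [292.3 230.4] [0.453 0.197 0.   ]
top yellow_holder 0.55 [272.8 171. ] [0.624 0.253 0.   ]
top black_holder 0.7 [426.6 234.8] [ 0.437 -0.177  0.   ]
top black_holder 0.65 [378.9 228.7] [ 0.455 -0.045  0.   ]
top blue_cap_vial 0.42 [370.  171.1] [ 0.619 -0.024  0.008]
top white_cap_vial 0.46 [290.  234.2] [0.442 0.203 0.008]
top dropper 0.56 [270.7 168.7] [0.629 0.258 0.008]
top dropper 0.5 [272.6 169.9] [0.626 0.253 0.008]
top dropper 0.49 [381.8 225.7] [ 0.463 -0.052  0.008]
top stapler 0.65 [322.8 200.9] [0.536 0.111 0.   ]
top stapler 0.62 [366.5 170.4] [ 0.623 -0.015  0.   ]
top stapler 0.53
[... 760 characters left out ...]
06.8] [0.548 0.105 0.   ]
scene stapler 0.54 [264.9 168.1] [0.558 0.403 0.   ]
scene stapler 0.5 [264.3 197.6] [0.457 0.224 0.   ]
scene stamp 0.58 [404.1 267.6] [ 0.536 -0.213  0.   ]
scene label_roll 0.78 [266.2 171.5] [0.548 0.378 0.   ]
{'clock': 1.1, 'q': array([ 1.051,  0.326, -0.193,  1.052, -0.   ,  1.437]), 'joint_velocities': array([ 0.   , -0.001, -0.001,  0.001, -0.   , -0.001]), 'tau': array([ -0.   , -44.334,  26.276,   0.001,  -0.   ,  -0.   ]), 'position': array([0.207, 0.51 , 0.231]), 'eef_rot': array([-0.602, -3.083,  0.   ]), 'contact_force': array([0.218, 0.219, 0.081]), 'wrist_torque': array([-0.063,  0.008, -0.025]), 'grasp_force': 0.0, 'finger_gap': 0.9992270648549789}
```

Run:
```python
import cv2
a=cv2.imread("pics/top0.png")[120:300,180:480]; cv2.imwrite("pics/topc.png",cv2.resize(a,(800,480),interpolation=cv2.INTER_CUBIC))
a=cv2.imread("pics/scene0.png")[130:320,200:480]; cv2.imwrite("pics/scenec.png",cv2.resize(a,(800,543),interpolation=cv2.INTER_CUBIC))
```

```text
(no output)
```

View pics/topc.png

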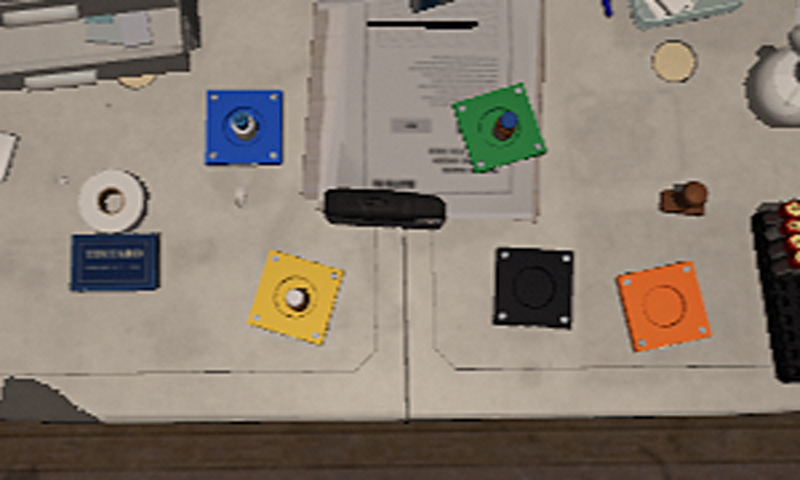

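View pics/scenec.png

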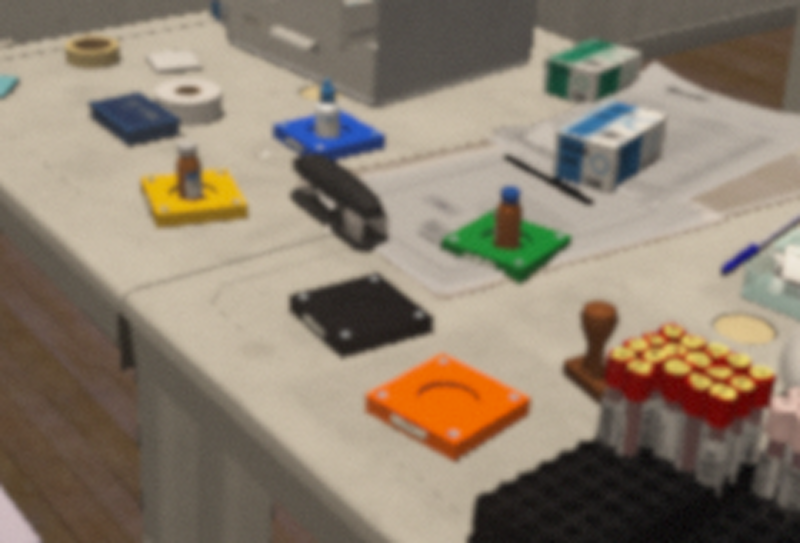

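View pics/scene0.png

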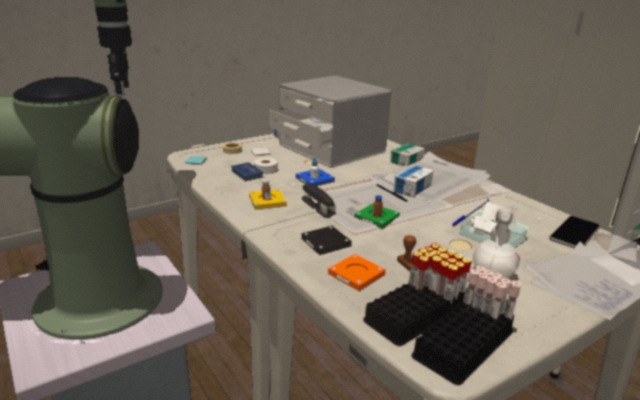

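The top crop shows the dropper in the blue holder (full image ≈ 271,168), the blue-cap vial in the green one (≈ 369,167) and the white-cap vial in the yellow one (≈ 291,231). The empty black holder is at ≈ 380,228. The orange look-alike at ≈ 428,235 is the only thing that could be taken for the black holder, and the network does confuse them; I choose the true black one. The stapler lies at ≈ 324,198 and the drawer cabinet stands behind the blue holder.

Next I measure exactly.

```bash
cat > meas.py <<'E'
from h import *
from scipy.optimize import minimize
HS={"blue":((105,125),.5),"green":((55,80),.5),"yellow":((20,30),.5)}
def holders(f):
    hsv=cv2.cvtColor(f["img"],cv2.COLOR_RGB2HSV); out={}
    for n,g in dict(blue=(.631,.255),green=(.624,-.009),yellow=(.453,.197),black=(.458,-.045)).items():
        if n=="black": m=hsv[...,2]<70
        else:
            (a,b),_=HS[n]; m=(hsv[...,0]>=a)&(hsv[...,0]<=b)&(hsv[...,1]>110)
        roi=np.zeros(m.shape,np.uint8); c=w2px(f,[*g,.014]).astype(int); cv2.circle(roi,tuple(int(i) for i in c),24,1,-1)
        k,l,s,_=cv2.connectedComponentsWithStats((m&(roi>0)).astype(np.uint8))
        i=1+np.argmax(s[1:,4]); pts=np.argwhere(l==i)[:,::-1]
        w=np.array([px2w(f,p,.014)[:2] for p in pts]).astype(np.float32)
        (cx,cy),sz,an=cv2.minAreaRect(w); out[n]=(np.array([cx,cy]),sz,an)
    return out
PROF={"blue_cap_vial":[(0,.011),(.036,.011),(.053,.007)],"white_cap_vial":[(0,.011),(.036,.011),(.053,.007)],"dropper":[(0,.012),(.033,.012),(.06,.003)]}
def bottle(fs,name,xy0,z0=.008):
    t=np.linspace(0,2*np.pi,20); best={}
    for c,f in fs.items():
        L=[r for r in silhouettes(c,name) if np.hypot(*(np.array(r["centre"])-w2px(f,[*xy0,z0+.03])))<15]
        if L: best[c]=L[0]["mask"]
    def cost(p):
        J=0
        for c,m in best.items():
            P=np.array([w2px(fs[c],[p[0]+r*np.cos(a),p[1]+r*np.sin(a),z0+z]) for z,r in PROF[name] for a in t])
            h=cv2.convexHull((P*16).round().astype(np.int32)); g=np.zeros(m.shape,np.uint8); cv2.fillConvexPoly(g,h,255,cv2.LINE_AA,4); g=g/255.
            J+=1-np.minimum(g,m).sum()/np.maximum(g,m).sum()
        return J/len(best)
    if not best: return None
    g=np.arange(-.016,.017,.004)
    s=min(((xy0[0]+a,xy0[1]+b) for a in g for b in g),key=cost)
    r=minimize(cost,s,method="Nelder-Mead",options=dict(initial_simplex=[s,(s[0]+.002,s[1]),(s[0],s[1]+.002)],xatol=2e-4))
    return r.x,round(r.fun,2),list(best)
E
python3 - <<'E'
from meas import *
np.set_printoptions(precision=4,suppress=True)
fs={c:grab_frame(c) for c in("top","scene")}
H=holders(fs["top"])
for n in H: print(n,H[n])
for b,h in (("blue_cap_vial","green"),("white_cap_vial","yellow"),("dropper","blue")): print(b,bottle(fs,b,H[h][0]))
S=fs["scene"]
print("cab corner",px2w(S,(330,163),0),"left",px2w(S,(278,137),0))
for n in("blue","green","yellow","black"):
  x,y=H[n][0]
  for z in(.02,.14): print(n,z,ik([x,y,z],[0,-np.pi,0]))
E
```

```text
blue (array([0.6313, 0.2564]), (0.08008331060409546, 0.07880663871765137), 89.36268615722656)
green (array([ 0.628 , -0.0155]), (0.08057187497615814, 0.07837069034576416), 16.57852554321289)
yellow (array([0.4506, 0.2012]), (0.07987487316131592, 0.08073272556066513), 73.53144836425781)
black (array([ 0.4572, -0.0455]), (0.07899352163076401, 0.0813322439789772), 85.88316345214844)
blue_cap_vial (array([ 0.6317, -0.0153]), np.float64(0.25), ['scene'])
white_cap_vial (array([0.4457, 0.1996]), np.float64(0.35), ['top', 'scene'])
dropper (array([0.6398, 0.2653]), np.float64(0.41), ['scene'])
cab corner [0.7484 0.3394 0.    ] left [0.7386 0.6359 0.    ]
blue 0.02 [ 0.2776  0.7498 -0.0513  0.7697  0.      0.2776]
blue 0.14 [0.2776 0.6336 0.0654 1.0026 0.     0.2776]
green 0.02 [-0.1421  0.668  -0.2195  0.6832  0.     -0.1421]
green 0.14 [-0.1421  0.5377 -0.1047  0.9284  0.     -0.1421]
yellow 0.02 [ 0.2703  0.48   -0.5956  0.4953  0.      0.2703]
yellow 0.14 [ 0.2703  0.3087 -0.4728  0.7893  0.      0.2703]
black 0.02 [-0.2601  0.4348 -0.6828  0.4532  0.     -0.2601]
black 0.14 [-0.2601  0.2509 -0.5555  0.7643  0.     -0.2601]
```

Run:
```python
from meas import *
fs={c:grab_frame(c) for c in("top","scene")}
E={"blue_cap_vial":(.6317,-.0153),"white_cap_vial":(.4457,.1996),"dropper":(.635,.260)}
t=np.linspace(0,2*np.pi,24); rows=[]
for c in fs:
  row=[]
  for n,p in E.items():
    f=fs[c]; k=11; o=w2px(f,[*p,.03]).astype(int)-12; im=f["img"][o[1]:o[1]+24,o[0]:o[0]+24]
    im=cv2.resize(im,None,fx=k,fy=k,interpolation=cv2.INTER_CUBIC)
    for z,r in PROF[n]:
      P=np.array([((w2px(f,[p[0]+r*np.cos(a),p[1]+r*np.sin(a),.008+z])-o+.5)*k) for a in t]).astype(np.int32)
      cv2.polylines(im,[P],True,(255,0,255),1)
    row.append(im)
  rows.append(np.hstack(row))
save("close.png",np.vstack(rows))
```

```text
(no output)
```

View pics/close.png

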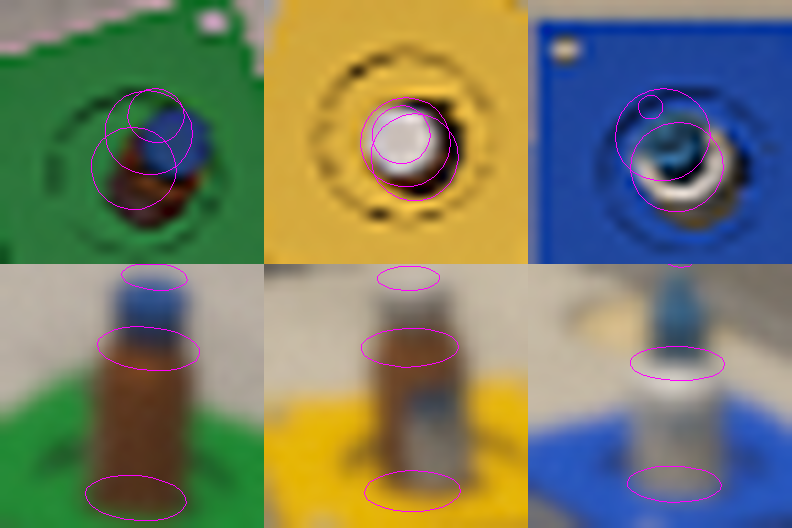

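Close crop: the contents of the three holders are as described. The top view shifts my estimates to blue-cap (.626,-.019), white-cap (.445,.198) and dropper (.628,.255), all within the 10 mm socket play of the holder centres.

Now I make the first transfer.

```bash
cat > act.py <<'E'
from meas import *
R=[0,-np.pi,0]; ZT=.15
HC=dict(blue=(.6313,.2564),green=(.628,-.0155),yellow=(.4506,.2012),black=(.4572,-.0455))
def st(t):
    s=get_state(); print(t,round(s["clock"],1),np.round(s["position"],4),"gap",round(s["finger_gap"],3),"F",round(s["grasp_force"],1),np.round(s["contact_force"],1))
def pick(xy,z):
    movep([*xy,ZT],R); move_l([*xy,z],.12); grab(30); st("grabbed"); move_l([*xy,ZT],.15); st("lifted")
def place(xy,z):
    movep([*xy,ZT],R); move_l([*xy,z+.012],.15); hit=move_l([*xy,z+.001],.04,until_force=6); st("down %s"%hit); let_go(); move_l([*xy,ZT],.15); st("placed")
E
python3 - <<'E'
from act import *
st("start"); pick((.626,-.019),.020)
f=grab_frame("scene"); save("g1.png",cv2.resize(f["img"][130:290,270:480],(788,600),interpolation=cv2.INTER_CUBIC))
E
```

```text
start 1.6 [0.2069 0.5096 0.2313] gap 0.999 F 0.0 [-0.2  0.6  0.1]
grabbed 5.8 [ 0.6261 -0.019   0.0202] gap 0.241 F 30.9 [-0.2 -0.1  2.1]
lifted 6.9 [ 0.6252 -0.0189  0.1489] gap 0.244 F 30.7 [-0.3  0.3  0.3]
```

View pics/g1.png

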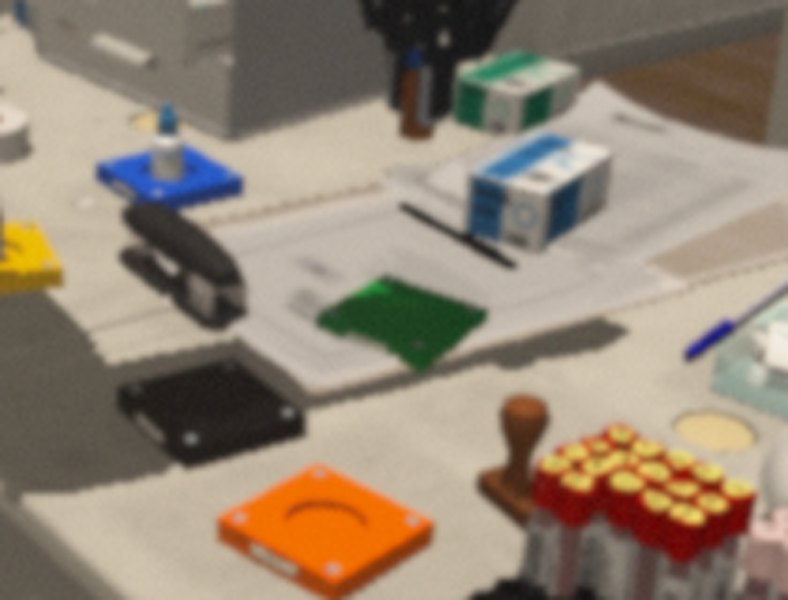

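The blue-cap vial hangs upright between the fingers (≈ 415,100 in the crop), and the measured gap fits 22 mm. I continue with the next two moves.

Run:
```python
from act import *
place(HC["black"],.020)
pick((.445,.198),.020); place(HC["green"],.020)
movep([.40,.10,.25],R)
f=grab_frame("scene"); save("g2.png",cv2.resize(f["img"][130:290,230:440],(788,600),interpolation=cv2.INTER_CUBIC))
```

```text
down False 9.0 [ 0.457  -0.0455  0.0209] gap 0.241 F 30.7 [-0.7 -0.  -0. ]
placed 10.6 [ 0.4566 -0.0453  0.1493] gap 1.0 F 0.0 [ 0.1 -0.3 -0.3]
grabbed 13.4 [0.4451 0.1982 0.0202] gap 0.244 F 30.2 [-1.3  0.2  3.9]
lifted 14.5 [0.4443 0.1978 0.1492] gap 0.242 F 29.9 [-0.4 -0.6 -0.6]
down False 16.9 [ 0.6278 -0.0155  0.0208] gap 0.242 F 29.9 [-0.2  0.   0.3]
placed 18.6 [ 0.6273 -0.0154  0.149 ] gap 0.999 F 0.0 [ 0.4 -0.6 -0.9]
```

View pics/g2.png

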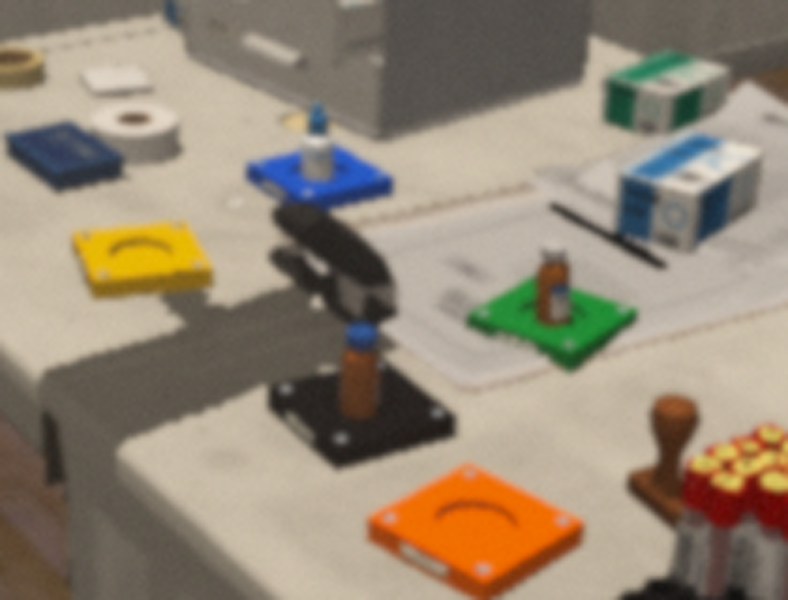

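The blue-cap vial stands in the black holder (≈ 360,370), the white-cap vial in the green one (≈ 553,290), and yellow is empty. Next come the dropper and the last vial.

Run:
```python
from act import *
pick((.628,.255),.0165)
s=get_state()
if s["finger_gap"]>.2:
    place(HC["yellow"],.0165)
    f=grab_frame("scene"); save("g2b.png",f["img"])
    pick(HC["black"],.020)
    if get_state()["finger_gap"]>.2: place(HC["blue"],.020)
movep([.36,.08,.28],R); st("end")
a=grab_frame("scene")["img"][130:290,230:440]; t=grab_frame("top")["img"][140:280,200:450]
save("g3.png",cv2.resize(a,(788,600),interpolation=cv2.INTER_CUBIC)); save("t3.png",cv2.resize(t,(800,448),interpolation=cv2.INTER_CUBIC))
```

```text
grabbed 22.6 [0.6282 0.2551 0.0169] gap 0.261 F 29.7 [-0.5 -0.6  1.9]
lifted 23.7 [0.6273 0.2548 0.1488] gap 0.263 F 29.4 [ 0.2 -0.2 -0.1]
down False 25.8 [0.4504 0.2012 0.0174] gap 0.256 F 29.3 [ 0.6  0.  -0.6]
placed 27.5 [0.4499 0.201  0.1492] gap 0.996 F 0.0 [-0.3  1.1 -0.1]
grabbed 30.4 [ 0.4573 -0.0457  0.0202] gap 0.243 F 30.9 [-1.1  0.1  2.1]
lifted 31.4 [ 0.4565 -0.0453  0.1492] gap 0.239 F 30.6 [-1.1  0.1  0.1]
down False 34.0 [0.6311 0.2564 0.0208] gap 0.242 F 30.6 [ 0.6  0.3 -0.2]
placed 35.7 [0.6306 0.2562 0.1489] gap 0.999 F 0.0 [-0.7  0.2 -0.5]
end 37.0 [0.361  0.0801 0.28  ] gap 0.999 F 0.0 [-0.1 -0.2 -0.3]
```

View pics/g3.png

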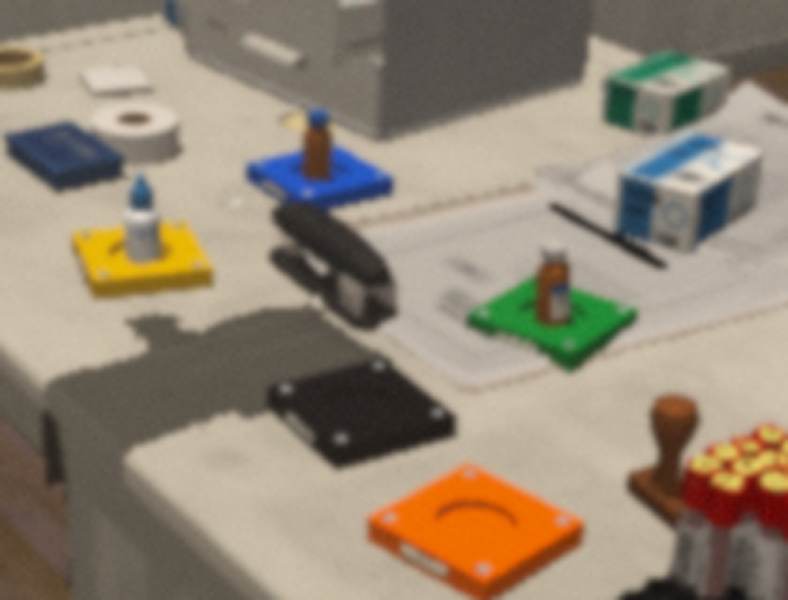

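View pics/t3.png

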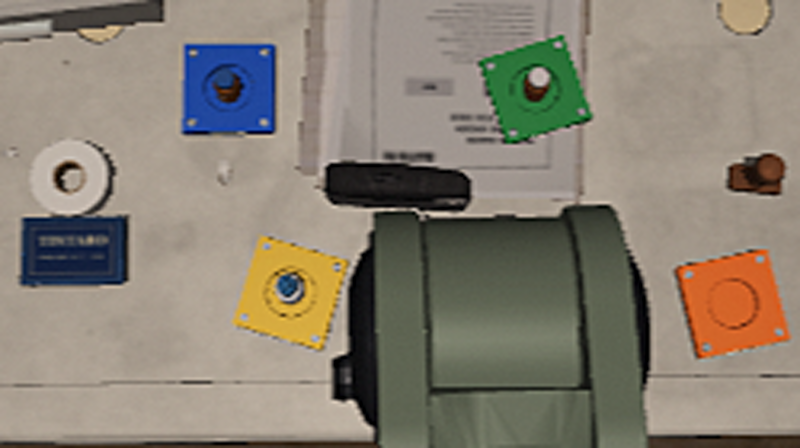

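Both views show each bottle upright in its own socket: blue-cap in blue (≈ 317,145 in the scene crop), white-cap in green (≈ 553,288) and dropper in yellow (≈ 142,220). The black holder is empty (≈ 360,410), and the stapler, stamp and label roll look unmoved.

```bash
python3 -c "
from cell import *
print(sign_off())"
```

```text
the job is handed in; nothing more can be done
None
```

I handed the job in at about 37 s: the blue-capped vial is in the blue holder, the white-capped vial in the green and the dropper in the yellow, all upright, with the black holder empty again and the stapler, stamp and label roll looking unmoved in the last pictures.

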